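Run the basket mould out over the bench end and hold the board down

TASK

Take the lap board by its cleat and slide it out along the bench block, the basket mould riding upright in its place, until the board's outer end is level with the tip of the steel pointer, the board flat on the block, square to the block's end and roughly along its middle. So far out the board would tip off, so finish while still holding it down with the gripper, and do not let go. Slide the board without lifting or tipping it, and leave the gauge and the other things on the table alone.

Things in the scene. Friction and masses are not known exactly. Their poses are not given: they have to be found in the camera images.
- block: low bench block of brown wood, fixed to the table: 320 long (its x) by 220 wide (its y) by 90 high, flat top at 90. Origin: centre of its underside, on the table. Its x axis is the outward direction: the board is to run out over its +x end, at x = 160. It lies across the robot's front, its x axis pointing to the robot's right (world -y), give or take 0.3 rad
- board: loose plywood lap board lying on the block: 340 long (x) by 140 wide (y) by 15 thick, 0.5 kg, with a cleat (wooden bar to hold it by) across its top near the inner end. Origin: centre of its underside; +x to its outer end, where the mould stands. Starts up to 0.18 rad askew, overhanging 0 to 50; ends overhanging 180 to 225, where it tips unless held (up to about 10 N down at the cleat)
- board_cleat (a point): middle of the top face of the cleat, 140 inward of the board's middle and 35 above the board's top face (50 above its underside). The cleat is 22 thick along the board's x, 110 long along the board's y and 35 tall, with 19 of bare board between it and the inner end; it can be gripped from above, fingers closing along the board's x
- board_end (a point): middle of the upper edge of the board's outer end (board x = 170, z = 15); the board's axes
- board_seat (a point): point on the board's top face, 100 outward of its middle, at about which the mould stands (its start is up to 20 from it); the mould's place
- mould: turned wooden basket mould, a rounded dome with three woven bands round its foot: foot 95 across, 77 high, 0.17 to 0.33 kg, standing loose on the board's outer half. Origin: centre of its underside; z up
- gauge_tip (a point): tip of the steel pointer of the gauge, 101 above the table, about at the board's height, beside the board's path on the side away from the robot, 105 to 120 from the block's middle line. Its x axis is the block's x: the board's outer end is to come level with it along that direction, while passing beside it
- gauge: gauge fixed to the table past the block's outer end: a wooden post 115 high on a foot 60 by 50, with a pointer that reaches 80 from the post's middle towards the board's path. Origin: on the table below the pointer's tip; axes as the block's. Not to be touched
- jar: glass jar with a copper lid, 68 across and 90 high, origin at the centre of its underside; a bystander
- screwdriver: screwdriver lying on the table, its origin about its middle, underside; a bystander
- tape: roll of green tape, 72 across and 22 high, lying flat, origin at the centre of its underside; a bystander
Not all that is in view belongs to the job. Leave any black, purple or red look-alike of the mould alone.

How it is judged:
At the end, for the whole second after the job is handed in: board end within 8 mm of the pointer tip along the block, within 0.09 rad of square and 50 mm of its middle line, tilt under 0.025 rad, resting on the block, still, held by the fingers (over 1 N), off the gauge; mould upright within 45 mm of its place on the board, not touched (x of board_end in the frame of gauge_tip between -0.008 and 0.008 m and angle between the x axis of board and the x axis of block, either way round below 0.09 rad and y of board_end in the frame of block between -0.05 and 0.05 m and angle between board's own z axis and vertical below 0.025 rad and contact force between board and block above 0.5 N and contact force between the fingers and board above 1 N and contact force between board and gauge below 0.1 N and linear speed of board below 0.015 m/s and distance between mould and board_seat below 0.045 m and angle between mould's own z axis and vertical below 0.1 rad and contact force between mould and board above 0.2 N and contact force between the fingers and mould below 0.1 N); the arm keeps its last pose, push and grip.
It fails at once if the board is tipped (angle between board's own z axis and vertical above 0.12 rad).
It fails at once if the board is lifted off the block (height (world z) of board above 0.115 m).
It fails at once if the mould topples (angle between mould's own z axis and vertical above 0.35 rad).
It fails at once if the gauge is struck (contact force between anything else and gauge above 3 N).
It fails at once if a bystander is disturbed (distance of any of jar, screwdriver, tape from where it was at the start of the episode above 0.03 m).
It also fails if it takes over 35 s, if anything falls off the work surface, if the arm or the gripper's body presses on something with over 40 N, if the wrist force passes 120 N, or if a joint passes its speed limit or range.

ROBOT

A 6-joint arm with a two-finger parallel gripper is mounted at the origin on the work surface. World frame = base frame: x ahead of the robot, y to its left, z up, the work surface at z = 0. Lengths are in m, angles in rad, forces in N, time in s.
With the tool pointing down it reaches from about 0.425 to 1.125 m from the base axis. Payload 14.9 kg.
Tool frame: the origin (TCP) lies at the very end of the fingers, on their centre line; the grasp point (between the pads) lies 19 mm behind it (bot.pinch_z is the distance from the TCP to the grasp point, in m); z points along the fingers, y is the line along which they close (so a half turn about z gives the same grasp; the last joint's range is limited). The gripper opens to 91 mm and grips with 3 to 60 N. Pads are 32 mm wide; open, the fingers measure 118 mm over their backs; the gripper's body (76 mm by 178 mm) begins 60 mm behind the grasp point.
Start: joints at [-0.033, 0.379, 1.734, -0, 1.028, -0.033], TCP at [0.7, -0, 0.214] pointing down, gripper open.
Joint ranges: [-2.77, 2.77], [-0.74, 2.19], [0, 2.66], [-1.06, 4.2], [0.31, 2.87], [-3.08, 3.08]. Speed limits (rad/s): [1.89, 1.89, 2.39, 3.14, 3.14, 3.14].

INTERFACE

Orientations are given as a rotation vector (axis times angle).
In Python, from rig import readout, viewer, workorder, bot gives the robot as it stands. The module is installed in compiled form; this text tells all that it offers.
- The arm moves only by the tool arm_command, never from a script. Its argument "commands" is a list of rows, each a list of 7 numbers: the shift along the tool's x, y, z scaled (see below), then the turn, a rotation vector about the tool's x, y, z scaled (see below), then the opening, from -1 (shut) to 1 (fully open). A call has 1 to 12 rows; each row shifts and turns the commanded pose from where the row before left it, along the tool's axes as they then stand; what a row does not reach is not made up. The controller multiplies each number of a shift by 2.5 cm and each number of a turn by 360 degrees. A row lasts 1/10 s, in which the tool goes at most 50 mm and 8.59 degrees, less where a joint would pass 70% of its speed; a pose out of reach is approached as far as the arm can. A call with a number of a shift or a turn outside -1 to 1 is refused whole. A call with a gripper value outside its range is refused whole. The fingers move at their own pace and stop on an object; "squeeze" is the grip in N (left out, the last holds). Time passes only in rows, so rows that do not move let the fingers close. It gives the time, the measured TCP pose, the force, the opening and the grip force at its end, in the units of the state.
- readout.observe(): the state, without advancing time (a new reading comes with each control period).
- viewer.camera(name): name is "scene" or "side" or "wrist"; returns the picture (420x560x3 uint8, red, green, blue); there is no depth.
- viewer.camera_model(name): a dict with "fx", "fy", "cx", "cy" (pixels), "rvec" (rotation vector, rad) and "tvec" (3), from world to camera coordinates, as OpenCV has them. Camera axes: x right, y down, z forward; pixel columns grow to the right and rows downward; lengths in m; the calibration is good to about 2 mm. A picture is of the moment at which its call begins: read the wrist's pose just before it. camera_model takes no time and is no camera call; for the wrist camera it gives the pose at the moment of the call.
- workorder.finish_job(): hands the job in; it is judged then, once.
The state is a dict: "clock": time; "q": joint angles; "qvel": joint speeds; "joint_torque": joint torques, N m; "position": TCP position; "tool_rot": TCP orientation; "ft_force": force on the tool from outside, world axes, zero at the start; "ft_torque": the same for the moment, N m; "gripper_width": opening from 0.0 (shut) to 1.0 (fully open); "grip_force": force on a finger pad.
Only numpy, scipy, OpenCV 4.12 (cv2) and the standard library are available. Lean on these libraries where they do the work, as an engineer would, in place of code of your own. Each camera call takes 0.05 s, during which the arm holds its last target. There are 200 camera calls.

## Working session

There is one attempt and no reset: what is moved stays moved. The work goes in short steps, Python scripts to look and compute and a tool call to move; the robot and the scene stay as the last step left them, time stands still between calls to the robot, and variables do not carry over. Pictures are saved under pics/ and viewed, at most 10 in all, crops included, and the job is handed in when it is done.

Besides the shell and the picture viewer there is one more tool, called after ">>>" by a JSON object that holds its "api" and its "payload", one argument or row to a line. arm_command: Moves the arm, as the interface text tells. Its arguments: {"type":"object","properties":{"commands":{"type":"array","items":{"type":"array","items":{"type":"number"}}},"squeeze":{"type":"number"}},"required":["commands"]}

```bash
mkdir -p pics
python3 - <<'E'
from rig import readout, viewer, bot
import cv2
s=readout.observe();print(s['clock'],s['position'],s['tool_rot'],s['gripper_width'])
for n in ['scene','side']:
    im=viewer.camera(n); cv2.imwrite(f'pics/{n}0.png',cv2.resize(im[:,:,::-1],(800,600),interpolation=cv2.INTER_CUBIC))
    m=viewer.camera_model(n);print(n,m)
E
```

```text
0.0 [6.99607338e-01 9.72096054e-06 2.13303750e-01] [-2.22083961e+00 -2.22091377e+00  1.17068661e-03] 0.9999839532507893
scene {'fx': 424.71353219490095, 'fy': 424.71353219490095, 'cx': 286.84331568264093, 'cy': 211.27357470074276, 'rvec': array([ 0.85421289,  2.4672704 , -1.1970878 ]), 'tvec': array([ 0.43481403, -0.08648227,  1.28093341])}
side {'fx': 501.3558524837258, 'fy': 501.3558524837258, 'cx': 275.65978598381105, 'cy': 212.76655971448432, 'rvec': array([ 2.4067165 , -0.41099107,  0.12806227]), 'tvec': array([-0.4887552 ,  0.1837973 ,  1.17778926])}
```

View pics/scene0.png

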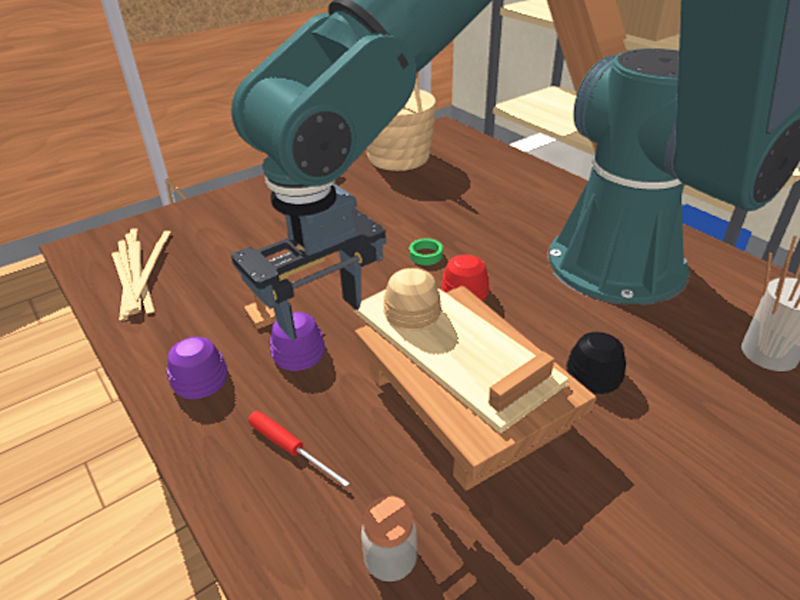

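View pics/side0.png

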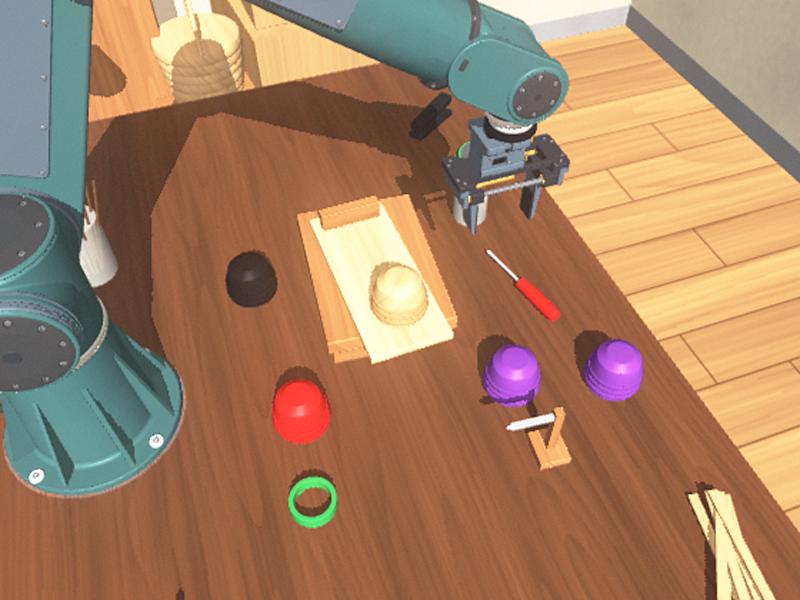

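Scene view: the board is on the block, with the cleat at (520,380) and the mould at (412,298). Side view: the cleat is at (348,213), the mould at (400,293) and the pointer tip at about (508,428). I'll enlarge the side view to read corners.

Run:
```python
import cv2
im=cv2.imread('pics/side0.png')
c=im[180:450,280:620]
c=cv2.resize(c,None,fx=2.2,fy=2.2,interpolation=cv2.INTER_CUBIC);print(c.shape)
cv2.imwrite('pics/sidec.png',c)
```

```text
(594, 748, 3)
```

View pics/sidec.png

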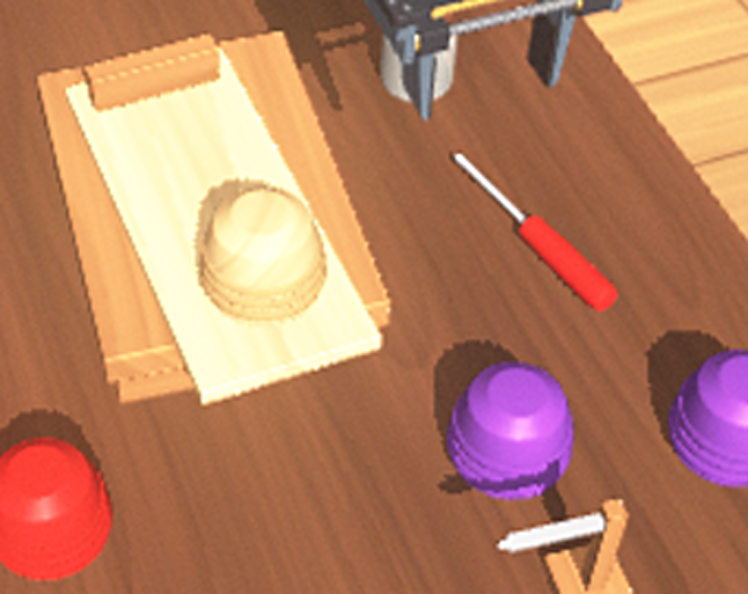

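Crop readings:
- Block top corners: (38,75), (285,33), (388,302), (107,357).
- Board top outer corners: (203,392), (379,337). Inner-left corner: (68,90).
- Cleat top: (87,70), (212,37), (217,53), (92,86).
- Pointer tip: (498,545).

```bash
cat > h.py <<'E'
import numpy as np, cv2
from rig import viewer
def ray(name,uv,z,m=None):
    m=m or viewer.camera_model(name); R=cv2.Rodrigues(m['rvec'])[0]; c=-R.T@m['tvec']
    d=R.T@np.array([(uv[0]-m['cx'])/m['fx'],(uv[1]-m['cy'])/m['fy'],1]); return c+d*(z-c[2])/d[2]
def proj(name,p,m=None):
    m=m or viewer.camera_model(name); q=cv2.Rodrigues(m['rvec'])[0]@np.array(p)+m['tvec']
    return np.array([m['fx']*q[0]/q[2]+m['cx'],m['fy']*q[1]/q[2]+m['cy']])
E
python3 - <<'E'
from h import *
np.set_printoptions(precision=4,suppress=True)
f=lambda p,z:ray('side',((p[0]/2.2+280+.5)*.7-.5,(p[1]/2.2+180+.5)*.7-.5),z)
bl=[f(p,.09) for p in [(38,75),(285,33),(388,302),(107,357)]]
bd=[f(p,.105) for p in [(203,392),(379,337),(68,90)]]
cl=[f(p,.14) for p in [(87,70),(212,37),(217,53),(92,86)]]
tip=f((498,545),.101)
for n,l in (('bl',bl),('bd',bd),('cl',cl)):
    print(n,np.array(l)[:,:2].tolist(),[round(float(np.linalg.norm(l[i]-l[i-1])),4) for i in range(len(l))])
bc=np.mean(bl,0); bx=(bl[2]+bl[3]-bl[0]-bl[1]);bx/=np.linalg.norm(bx); by=np.array([-bx[1],bx[0],0])
print('block',bc,bx,'tip in block',(tip-bc)@bx,(tip-bc)@by,tip)
e=(bd[0]+bd[1])/2; c=np.mean(cl,0); ax=(e-c)[:2]; print('end',e,'cleat',c,'len',np.linalg.norm(ax),'end in block',(e-bc)@bx,(e-bc)@by)
print('yaw block',np.arctan2(bx[1],bx[0]),'board',np.arctan2(ax[1],ax[0]), 'cleat line',np.arctan2(*(cl[1]-cl[0])[[1,0]]), 'left edge',np.arctan2(*(bd[0]-bd[2])[[1,0]]))
E
```

```text
bl [[0.4157644575090146, 0.2624595473820329], [0.6333881330444646, 0.2405773902039734], [0.6026990485156795, -0.07264529219420024], [0.3894694900963157, -0.05117887692107681]] [0.3147, 0.2187, 0.3147, 0.2143]
bd [[0.44325398770139507, -0.1156578744483393], [0.5787728311517188, -0.11195524083246211], [0.4326469366983395, 0.21923029760442203]] [0.3351, 0.1356, 0.362]
cl [[0.4471732313911222, 0.19925367434843022], [0.5553779033346551, 0.20260291189519197], [0.5530936952489262, 0.18241444592532052], [0.4459786003794731, 0.1794587283890925]] [0.0198, 0.1083, 0.0203, 0.1072]
block [0.5103 0.0948 0.09  ] [-0.0905 -0.9959  0.    ] tip in block 0.38244182645230723 0.11325055706488349 [ 0.5885 -0.2963  0.101 ]
end [ 0.511  -0.1138  0.105 ] cleat [0.5004 0.1909 0.14  ] len 0.30492355914868213 end in block 0.20769128798421643 0.019565869576129803
yaw block -1.661450958968674 board -1.5360017293110733 cleat line 0.030942920423226977 left edge -1.5391335001983084
```

>>> {"api": "arm_command", "payload": {
  "commands": [
    [0.95,-1,0,0,0,0,1],
    [0.95,-1,0,0,0,0,1],
    [0.95,-1,0,0,0,0,1],
    [0.95,-1,0,0,0,0,1],
    [0.95,-1,0,0,0,0,1],
    [0.95,-1,0,0,0,0,1],
    [0.95,-1,0,0,0,0,1],
    [0.95,-1,0,0,0,0,1]
  ]
}}

```text
clock: 0.9
position: [0.4987, 0.1907, 0.2138]
tool_rot: [-2.222, -2.221, 0.0]
ft_force: [0.0, 1.0, -0.7]
gripper_width: 0.996
grip_force: 0.0
```

>>> {"api": "arm_command", "payload": {
  "commands": [
    [0,0,0,0,0,0.0222,1],
    [0,0,0,0,0,0.0222,1],
    [0,0,0,0,0,0.0222,1],
    [0,0,0,0,0,0.0222,1],
    [0,0,0,0,0,0.0222,1],
    [0,0,0,0,0,0.0222,1],
    [0,0,0,0,0,0.0222,1],
    [0,0,0,0,0,0.0222,1],
    [0,0,0,0,0,0.0222,1],
    [0,0,0,0,0,0.0222,1],
    [0,0,0,0,0,0.0222,1],
    [0,0,0,0,0,0,1]
  ]
}}

```text
clock: 2.1
position: [0.4998, 0.1899, 0.2137]
tool_rot: [3.141, 0.054, -0.001]
ft_force: [-0.8, -0.2, 0.2]
gripper_width: 0.996
grip_force: 0.0
```

Run:
```python
from h import *
from rig import readout
s=readout.observe();R=cv2.Rodrigues(s['tool_rot'])[0];print(s['clock'],s['position'],R.round(3),s['q'],s['ft_force'])
m=viewer.camera_model('wrist');im=viewer.camera('wrist');print(m)
cv2.imwrite('pics/w0.png',cv2.resize(im[:,:,::-1],(800,600),interpolation=cv2.INTER_CUBIC))
```

```text
2.1 [0.49982772 0.18993544 0.21371974] [[ 0.999  0.034 -0.   ]
 [ 0.034 -0.999 -0.   ]
 [-0.     0.    -1.   ]] [3.19556665e-01 1.18641516e-01 2.06780838e+00 5.42370405e-06
 9.55577358e-01 1.85619445e+00] [-0.75479143 -0.21260581  0.19098416]
{'fx': 346.7069935274935, 'fy': 346.7069935274935, 'cx': 276.76358429656733, 'cy': 215.48027677221478, 'rvec': array([-2.10603125,  2.03340737,  0.28480631]), 'tvec': array([0.1710828 , 0.45606148, 0.53175704])}
```

View pics/w0.png

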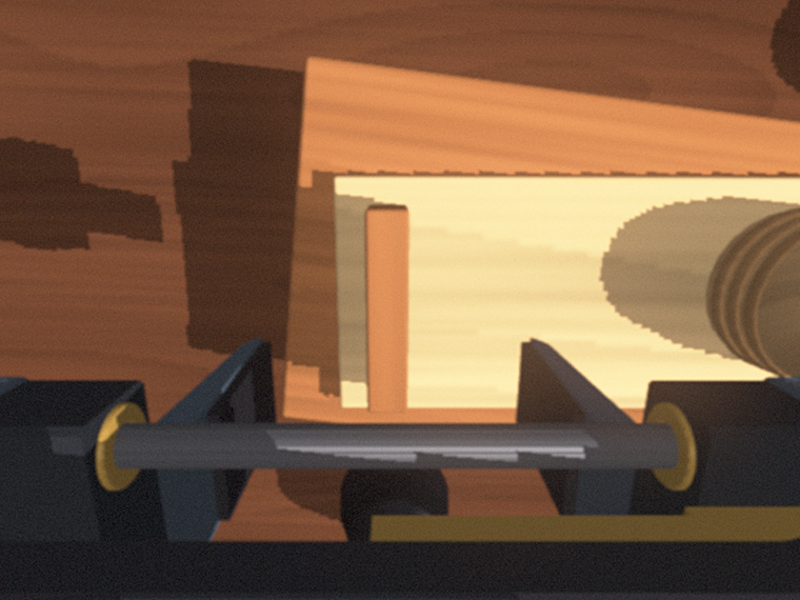

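Wrist view: cleat top at (367,210)–(408,209) down to (406,412)–(368,412), between the open fingers and parallel to the pads.

Run:
```python
from h import *
from rig import readout
s=readout.observe();R=cv2.Rodrigues(s['tool_rot'])[0]
for p in [(367,210),(408,209),(406,412),(368,412)]:
    w=ray('wrist',((p[0]+.5)*.7-.5,(p[1]+.5)*.7-.5),.14); print(w, R.T@(w-s['position']))
w=ray('wrist',(387*.7,311*.7),.14)
for p in [(338,178),(342,407)]: print('board in',ray('wrist',(p[0]*.7,p[1]*.7),.105))
for p in [(308,58),(285,416)]: print('block in',ray('wrist',(p[0]*.7,p[1]*.7),.09))
```

```text
[0.55732135 0.20509958 0.14      ] [ 0.05804625 -0.01289497  0.07373324]
[0.55861042 0.18510785 0.14      ] [0.05854639 0.00713204 0.07373496]
[0.44900553 0.18101875 0.14      ] [-0.05113449  0.00689815  0.0737721 ]
[0.44816504 0.20187039 0.14      ] [-0.05115251 -0.01397041  0.07377013]
board in [0.57085172 0.22315971 0.105     ]
board in [0.43229256 0.21947043 0.105     ]
block in [0.6328555  0.24163604 0.09      ]
block in [0.41638911 0.25859886 0.09      ]
```

>>> {"api": "arm_command", "payload": {
  "commands": [
    [0.14,-0.14,0.5,0,0,0,1],
    [0,0,0.8,0,0,0,1],
    [0,0,0.8,0,0,0,1],
    [0,0,0.8,0,0,0,1],
    [0,0,0.8,0,0,0,1],
    [0,0,0.4,0,0,0,1],
    [0,0,0,0,0,0,1],
    [0,0,0,0,0,0,1]
  ]
}}

```text
clock: 2.95
position: [0.5036, 0.1938, 0.1116]
tool_rot: [-3.141, -0.059, -0.0]
ft_force: [0.3, 0.6, -1.0]
gripper_width: 1.002
grip_force: 0.0
```

>>> {"api": "arm_command", "payload": {
  "commands": [
    [0,0,0,0,0,0,-1],
    [0,0,0,0,0,0,-1],
    [0,0,0,0,0,0,-1],
    [0,0,0,0,0,0,-1],
    [0,0,0,0,0,0,-1],
    [0,0,0,0,0,0,-1],
    [0,0,0,0,0,0,-1],
    [0,0,0,0,0,0,-1]
  ],
  "squeeze": 45
}}

```text
clock: 3.75
position: [0.5034, 0.1936, 0.1114]
tool_rot: [3.141, 0.057, -0.0]
ft_force: [0.6, -0.2, 0.6]
gripper_width: 0.332
grip_force: 0.0
```

>>> {"api": "arm_command", "payload": {
  "commands": [
    [0,0,0,0,0,0,-1],
    [0,0,0,0,0,0,-1],
    [0,0,0,0,0,0,-1],
    [0,0,0,0,0,0,-1],
    [0,0,0.02,0,0,0,-1],
    [0,0,0.02,0,0,0,-1],
    [0,0,0,0,0,0,-1]
  ]
}}

```text
clock: 4.45
position: [0.5033, 0.1937, 0.1114]
tool_rot: [3.141, 0.057, -0.001]
ft_force: [-10.2, -1.9, 21.6]
gripper_width: 0.239
grip_force: 45.0
```

>>> {"api": "arm_command", "payload": {
  "commands": [
    [0,0.05,-0.01,0,0,0,-1],
    [0,0.1,0,0,0,0.0004,-1],
    [0.005,0.15,0,0,0,0.0006,-1],
    [0.005,0.2,0,0,0,0.0006,-1],
    [0.005,0.2,0,0,0,0.0006,-1],
    [0.005,0.2,0,0,0,0.0006,-1],
    [0.005,0.2,0,0,0,0.0006,-1],
    [0.005,0.2,0,0,0,0.0006,-1],
    [0.005,0.2,0,0,0,0.0006,-1],
    [0.005,0.2,0,0,0,0.0006,-1],
    [0.005,0.2,0,0,0,0.0006,-1]
  ]
}}

```text
clock: 5.55
position: [0.5064, 0.1465, 0.1114]
tool_rot: [-3.141, -0.0, -0.003]
ft_force: [1.0, 6.5, 7.5]
gripper_width: 0.237
grip_force: 45.0
```

>>> {"api": "arm_command", "payload": {
  "commands": [
    [0,0.2,0.01,0,0,0.0007,-1],
    [0,0.2,0,0,0,0.0007,-1],
    [0,0.2,0,0,0,0.0007,-1],
    [0,0.2,0,0,0,0.0007,-1],
    [0,0.2,0,0,0,0.0007,-1],
    [0,0.2,0,0,0,0.0007,-1],
    [0,0.2,0,0,0,0.0007,-1],
    [0,0.2,0,0,0,0.0007,-1],
    [0,0.2,0,0,0,0.0007,-1],
    [0,0.2,0,0,0,0.0007,-1],
    [0,0.2,0,0,0,0.0007,-1],
    [0,0.2,0,0,0,0.0007,-1]
  ]
}}

```text
clock: 6.75
position: [0.5053, 0.0866, 0.1114]
tool_rot: [-3.14, 0.083, -0.004]
ft_force: [0.5, 7.7, 9.2]
gripper_width: 0.242
grip_force: 45.0
```

>>> {"api": "arm_command", "payload": {
  "commands": [
    [0,0.2,0,0,0,0.0006,-1],
    [0,0.2,0,0,0,0.0006,-1],
    [0,0.2,0,0,0,0.0006,-1],
    [0,0.2,0,0,0,0.0006,-1],
    [0,0.2,0,0,0,0.0006,-1],
    [0,0.2,0,0,0,0.0006,-1],
    [0,0.15,0,0,0,0.0006,-1],
    [0,0.1,0,0,0,0.0004,-1],
    [0,0.05,0,0,0,0,-1],
    [0,0,0,0,0,0,-1],
    [0,0,0,0,0,0,-1]
  ]
}}

```text
clock: 7.85
position: [0.5028, 0.049, 0.1114]
tool_rot: [-3.138, 0.128, -0.003]
ft_force: [0.5, 3.9, 11.5]
gripper_width: 0.241
grip_force: 45.0
```

Run:
```python
from h import *
from rig import readout
s=readout.observe();R=cv2.Rodrigues(s['tool_rot'])[0];print(s['clock'],s['position'],R[:,:2].round(4).tolist(),s['ft_force'])
im=viewer.camera('side')[:,:,::-1]; c=im[110:320,190:470]
cv2.imwrite('pics/s1.png',cv2.resize(c,(800,600),interpolation=cv2.INTER_CUBIC))
```

```text
7.85 [0.50276775 0.04903328 0.11138371] [[0.9967, -0.0815], [-0.0815, -0.9967], [0.0022, -0.0006]] [ 0.49933742  3.87841497 11.53531937]
```

View pics/s1.png

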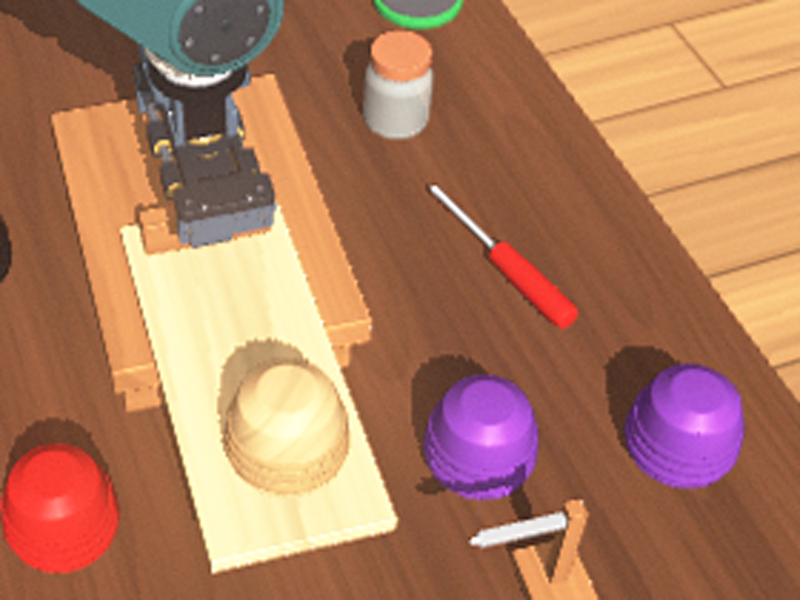

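Board top outer corners are at (213,560) and (395,516), and its inner-left corner at (122,230). The pointer tip is at (472,543), and the mould is upright.

```bash
cat > f.py <<'E'
from h import *
np.set_printoptions(precision=4,suppress=True)
f=lambda p,z:ray('side',((p[0]+.5)/(800/280)-.5+190,(p[1]+.5)/(800/280)-.5+110),z)
def rep(ol,orr,il,tip):
    bl=[f(p,.09) for p in [(52,117),(273,75),(369,324),(115,375)]]
    bc=np.mean(bl,0); bx=bl[2]+bl[3]-bl[0]-bl[1];bx/=np.linalg.norm(bx);by=np.array([-bx[1],bx[0],0])
    a,b,c,t=f(ol,.105),f(orr,.105),f(il,.105),f(tip,.101)
    print('block yaw',np.arctan2(bx[1],bx[0]),bc,'long edges',[np.arctan2(*(q)[[1,0]]) for q in(bl[3]-bl[0],bl[2]-bl[1])])
    print('board yaw edge',np.arctan2(*(a-c)[[1,0]]),'end',np.arctan2(*(b-a)[[1,0]])-np.pi/2, 'width',np.linalg.norm(a-b))
    e=(a+b)/2;print('end in block',(e-bc)@bx,(e-bc)@by,'tip',(t-bc)@bx,(t-bc)@by,'remaining',(t-e)@bx)
E
python3 -c "
from f import *
rep((213,560),(395,516),(122,230),(472,543))"
```

```text
block yaw -1.6599575155777107 [0.5085 0.0929 0.09  ] long edges [np.float64(-1.654402626161685), np.float64(-1.6654267437237322)]
board yaw edge -1.6508485752448787 end -1.6435080635428425 width 0.1369798873175886
end in block 0.3498354316555071 -0.001207858292783522 tip 0.38190764002190464 0.11509326946658724 remaining 0.0320722083663976
```

>>> {"api": "arm_command", "payload": {
  "commands": [
    [0,0.1,0,0,0,0.0005,-1],
    [0,0.15,0,0,0,0.0005,-1],
    [0,0.15,0,0,0,0,-1],
    [0,0.15,0,0,0,0,-1],
    [0,0.15,0,0,0,0,-1],
    [0,0.1,0,0,0,0,-1],
    [0,0.05,0,0,0,0,-1],
    [0,0,0,0,0,0,-1],
    [0,0,0,0,0,0,-1],
    [0,0,0,0,0,0,-1]
  ]
}}

```text
clock: 8.9
position: [0.501, 0.0279, 0.1114]
tool_rot: [-3.138, 0.138, -0.003]
ft_force: [0.8, 5.9, 10.1]
gripper_width: 0.239
grip_force: 45.0
```

Run:
```python
from h import *
from rig import readout
s=readout.observe();R=cv2.Rodrigues(s['tool_rot'])[0];p=s['position'];print(s['clock'],p,R[:,1].round(4),s['ft_force'])
e=p+R[:,1]*.31;e[2]=.105
for n in ['scene','side']:
    im=viewer.camera(n)[:,:,::-1]; u=(proj(n,e)+proj(n,[.5885,-.2963,.101]))/2; x,y=(u-[50,37]).astype(int)
    print(n,x,y,'pred end',(proj(n,e)-[x,y])*8,'tip',(proj(n,[.5885,-.2963,.101])-[x,y])*8)
    cv2.imwrite(f'pics/{n}2.png',cv2.resize(im[y:y+75,x:x+100],(800,600),interpolation=cv2.INTER_CUBIC))
```

```text
8.9 [0.50096505 0.0278977  0.11140435] [-8.780e-02 -9.961e-01 -6.000e-04] [ 0.7790851   5.88911259 10.0917456 ]
scene 175 137 pred end [565.16127173 245.63185408] tip [250.73127244 354.91734193]
side 277 266 pred end [181.63121481 340.36730774] tip [618.4265295 265.9984792]
```

View pics/side2.png

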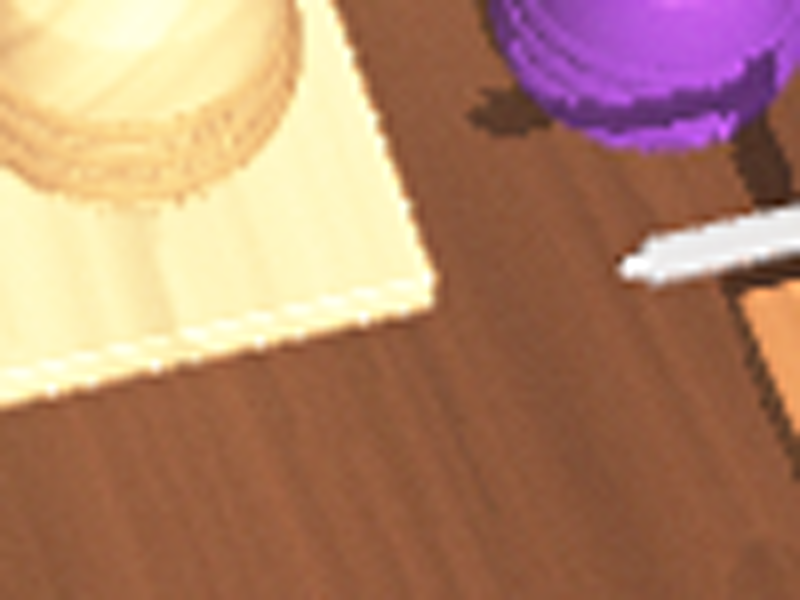

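View pics/scene2.png

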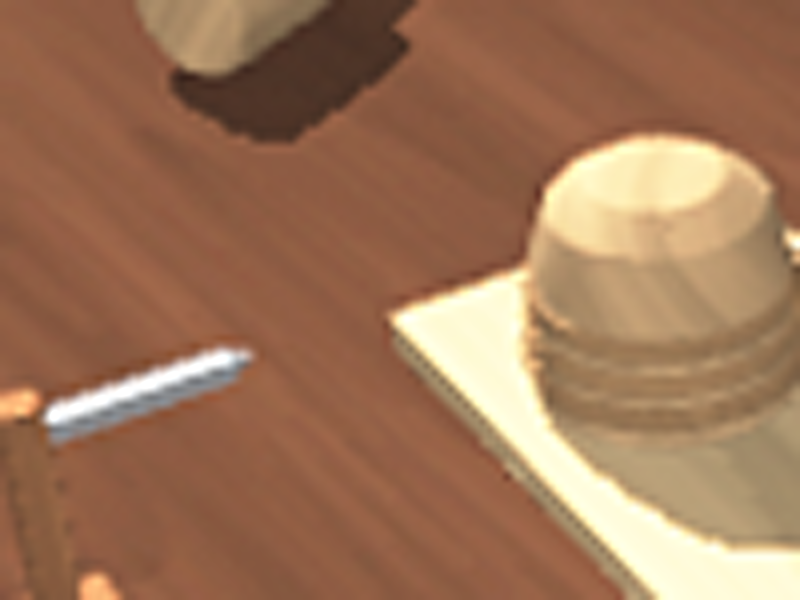

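Side crop: the board's outer far corner (top) is at (436,275), its end edge runs to (0,375), and the tip is at (620,266). Scene crop: the same corner is at (390,318), its end edge passes (525,268), and the tip is at (252,355).

Run:
```python
from h import *
from rig import readout
np.set_printoptions(precision=4,suppress=True)
s=readout.observe();R=cv2.Rodrigues(s['tool_rot'])[0];p=s['position']
bx=np.array([np.cos(-1.659),np.sin(-1.659),0]);O={'side':(277,266),'scene':(175,137)}
g=lambda n,q,z:ray(n,((q[0]+.5)/8-.5+O[n][0],(q[1]+.5)/8-.5+O[n][1]),z)
e=p+R[:,1]*.31;c=e+R[:,0]*.07;print('proprio corner',c, 'end',e)
for n,cc,e2,t in (('side',(436,275),(0,375),(620,266)),('scene',(390,318),(525,268),(252,355))):
    a,b,T=g(n,cc,.105),g(n,e2,.105),g(n,t,.101)
    print(n,'corner',a,'tip',T,'rem corner',(T-a)@bx,'rem other edge pt',(T-b)@bx)
print('proprio rem',(np.array([.5885,-.2963,0])-e)[:2]@bx[:2])
```

```text
proprio corner [ 0.5435 -0.2871  0.1114] end [ 0.4738 -0.2809  0.1112]
side corner [ 0.5416 -0.2838  0.105 ] tip [ 0.5885 -0.2952  0.101 ] rem corner 0.00720436853074043 rem other edge pt 0.007297937574034234
scene corner [ 0.5437 -0.2831  0.105 ] tip [ 0.5881 -0.2985  0.101 ] rem corner 0.011434903942717843 rem other edge pt 0.009603248870207713
proprio rem 0.005202656636463898
```

>>> {"api": "arm_command", "payload": {
  "commands": [
    [0,0.06,0,0,0,0,-1],
    [0,0.08,0,0,0,0,-1],
    [0,0.08,0,0,0,0,-1],
    [0,0.06,0,0,0,0,-1],
    [0,0.02,0,0,0,0,-1],
    [0,0,0,0,0,0,-1],
    [0,0,0,0,0,0,-1],
    [0,0,0,0,0,0,-1],
    [0,0,0,0,0,0,-1]
  ]
}}

```text
clock: 9.9
position: [0.5003, 0.0206, 0.1114]
tool_rot: [-3.138, 0.138, -0.004]
ft_force: [1.1, 7.5, 10.7]
gripper_width: 0.24
grip_force: 45.0
```

Run:
```python
from h import *
from rig import readout
s=readout.observe();R=cv2.Rodrigues(s['tool_rot'])[0];p=s['position'];print(s['clock'],p,s['ft_force'],s['grip_force'])
im=np.ascontiguousarray(viewer.camera('side')[230:350,250:410,::-1]); im=cv2.resize(im,(800,600),interpolation=cv2.INTER_CUBIC)
seat=p+R[:,1]*.24; seat[2]=.105
# expected foot circle at seat and the line level with the tip
P=lambda w:((proj('side',w)-[250,230]+.5)*5-.5).round().astype(int)
pts=np.array([P(seat+.0475*np.array([np.cos(t),np.sin(t),0])) for t in np.linspace(0,6.28,40)])
cv2.polylines(im,[pts],True,(255,0,0),1)
by=np.array([.9961,-.0878,0]); T=np.array([.5885,-.2963,.105])
cv2.line(im,tuple(map(int,P(T))),tuple(map(int,P(T-.2*by))),(0,255,0),1)
cv2.imwrite('pics/fin.png',im)
```

```text
9.9 [0.50034669 0.02056641 0.11144292] [ 1.12137377  7.50540932 10.65600997] 44.99315857887268
```

View pics/fin.png

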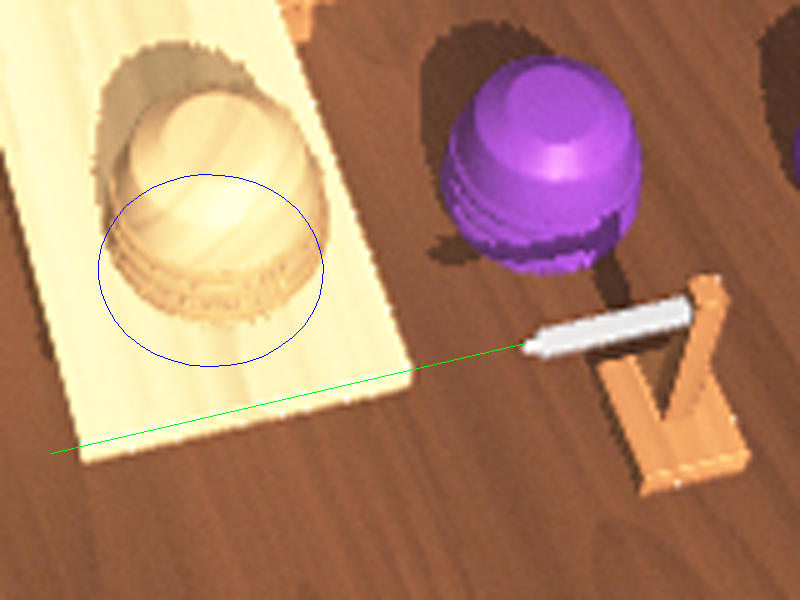

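The board end is on the line level with the tip. The mould is upright, about 21 mm from its place (limit 45 mm), and the push is steady at about 10 N down.

```bash
python3 -c "
from rig import workorder
print(workorder.finish_job())"
```

```text
the job is handed in; nothing more can be done
None
```

I handed the job in: by my measurements the board's outer end is level with the pointer tip to about 3 mm, square and flat, with the cleat still gripped and held down and the mould upright about 21 mm from its place; no verdict came back.

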